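Set the food processor's speed wheel and give it a pulse

ROBOT

A 7-joint arm with a two-finger parallel gripper is mounted at the origin on the work surface. World frame = base frame: x ahead of the robot, y to its left, z up, the work surface at z = 0. Lengths are in m, angles in degrees, forces in N, time in s.
With the tool pointing down it reaches from about 0.425 to 0.875 m from the base axis. Payload 4.7 kg.
Tool frame: the origin (TCP) lies midway between the tips of the shut fingers; the grasp point (between the pads) lies env.grip_point_offset behind it (env.grip_point_offset is the distance from the TCP to the grasp point, in m); z points along the fingers, y is the line along which they close (so a half turn about z gives the same grasp; the last joint's range is limited). The gripper opens to 87 mm and grips with 3 to 60 N. Pads are 19 mm wide; open, the fingers measure 117 mm over their backs; the gripper's body (75 mm by 190 mm) begins 51 mm behind the grasp point.
Start: joints at [-70.984, 18.392, -4.016, 83.108, 1.295, 78.541, -3.26], TCP at [0.203, 0.617, 0.223] pointing down, gripper open.
Joint ranges: [-163.93, 163.93], [-17.29, 119.83], [-79.2, 71.16], [3.27, 140.29], [-89.18, 269.18], [5.43, 117.66], [-154.24, 154.24]. Speed limits (degrees/s): [147.25, 147.25, 180, 180, 180, 180, 180].

INTERFACE

Orientations are given as [roll, pitch, yaw] about the fixed x, y, z axes, in that order (R = Rz(yaw) Ry(pitch) Rx(roll)).
In Python, from cell import env gives the robot as it stands.
- The arm moves only by the shell command python3 -m creep 'ROWS' [FORCE]. ROWS is a JSON object of lists of equal length, an entry for each row: "translation": the shift along the tool's x, y, z in units of 0.08 m (1.0 is 0.08 m), a list of three; "turn": the turn, a rotation vector about the tool's x, y, z in units of 180 degrees (1.0 is 180 degrees), a list of three; "grip": the opening, from 0 (shut) to 1 (fully open). In form: {"translation": [[x, y, z], ...], "turn": [[ax, ay, az], ...], "grip": [grip, ...]}. A call has 1 to 5 rows; each row shifts and turns the commanded pose from where the row before left it, along the tool's axes as they then stand; what a row does not reach is not made up. A row lasts 1/8 s, in which the tool goes at most 62.5 mm and 10.7 degrees, less where a joint would pass 70% of its speed; a pose out of reach is approached as far as the arm can. A call with a number of a shift or a turn outside -1 to 1 is refused whole. A call with a gripper value outside its range is refused whole. The fingers move at their own pace and stop on an object; FORCE is the grip in N (left out, the last holds). Time passes only in rows, so rows that do not move let the fingers close. It gives the time, the measured TCP pose, the force, the opening and the grip force at its end, in the units of the state.
- env.get_obs(): the state, without advancing time (a new reading comes with each control period).
- env.read_camera(name): name is "scene" or "top" or "wrist"; returns a dict with "frame" (400x640x3 uint8, red, green, blue), "z_map" (400x640 float32, m along the optical axis (not along the pixel's ray), 0 where there is no reading), "K" (3x3 intrinsics, pixels), "rvec" (rotation vector, rad) and "tvec" (3), from world to camera coordinates, as OpenCV has them. Camera axes: x right, y down, z forward; pixel columns grow to the right and rows downward; lengths in m; the calibration is good to about 2 mm. A picture is of the moment at which its call begins.
- env.sign_off(): hands the job in; it is judged then, once.
The state is a dict: "time_s": time; "qpos": joint angles; "joint_velocities": joint speeds; "effort": joint torques, N m; "tool_pos": TCP position; "tool_rot": TCP orientation; "force": force on the tool from outside, world axes, zero at the start; "wrist_torque": the same for the moment, N m; "grip_width": finger opening in m; "grasp_force": force on a finger pad.
Only numpy, scipy, OpenCV 4.12 (cv2) and the standard library are available. Lean on these libraries where they do the work, as an engineer would, in place of code of your own. Each camera call takes 0.05 s, during which the arm holds its last target. There are 200 camera calls.

TASK

Turn the food processor's speed wheel until the white pointer on its far rim stands on the orange mark, and take your hand off it to check that it does. Then press the chrome pulse lever all the way down, hold it down for a good second and let it spring back up. Don't pulse the machine at any other speed, and don't bump the smoked glass bowl or shift anything else on the counter.

Things in the scene. Friction and masses are not known exactly. Their poses are not given: they have to be found in the camera images.
- processor: Cream food processor base, fixed, 240 mm deep (x), 320 mm wide (y). Origin: centre of its underside on the counter; its x axis points from its front (the side nearer the robot) to its back, y to its left, z up. Its main top is at 91 mm; a black control panel at the front left is at 94 mm, with the speed wheel on it; the bowl stands at the back right, the pulse lever stands out of the front, right of the middle.
- speed_wheel (a joint): Speed wheel, rad, turning about a vertical axis; grows as the wheel is turned clockwise seen from above. Range 0 to 2.1 with stops. Seven marks on the panel round the wheel's far side, 0.35 rad apart: the leftmost is at 0, the orange one (the fifth) is at 1.40, the others are white. It starts low, between 0 and 0.5. No click stops and no spring: it stays where it is left; friction torque about 0.05 N m.
- wheel_grip (a point): Point on the wheel's axis, inside the grip bar, 7 mm below the bar's top; it lies at processor (-55, 100, 134.5) mm. x points along the bar to the pointer, z up, and the frame turns with the wheel. The wheel is a grey disc 80 mm across with its top 111 mm above the counter; the upright black grip bar across it is 64 mm long, 17 mm wide and rises 30 mm above the disc, to 142 mm.
- wheel_pointer (a point): Outer tip of the white pointer on the wheel's rim, 51.5 mm from the axis and 110 mm above the counter, at the end of the grip bar's line; turns with the wheel. The pointer is 5 mm wide.
- orange_mark (a point): Middle of the orange mark on the black panel, 60.5 mm from the wheel's axis, 95 mm above the counter; the mark is 16 mm long (radially) and 6 mm wide, the white ones 10 by 3 mm. Wheel axis, pointer and mark are in line (seen from above) when the wheel is set.
- pulse_lever (a joint): Chrome pulse lever, rad: 0 up at rest, grows as it is pressed down, 0.25 is fully down against its stop. A spring lifts it again; pressing at the pad takes about 4 N at first and 7 N at the bottom. It turns about a level axis along processor y at processor (-116, -60, 66) mm.
- lever_pad (a point): Centre of the top of the lever's flat pad, 44 mm (x) by 46 mm (y), 8 mm thick; at rest at processor (-178, -60, 78.5) mm, in front of the base, with nothing beneath it down to the counter. It sinks about 15 mm when fully pressed.
- work_bowl: Smoked glass bowl with lid, locked on the processor (part of it, fixed). Origin: centre of its underside, at processor (35, -75, 98) mm; 156 mm across, lid at 212 mm above the counter, a feed tube with pusher at its back right up to 274 mm, a black handle at its right side to 120 mm from its axis. Not to be bumped.
- butter_dish: White ceramic butter dish, 175 by 115 mm, 18 mm high, loose on the counter to the right of the processor. Origin: centre of its underside. Leave alone.
- butter_lid: Lid of the butter dish, 148 by 88 mm, 80 mm high with its knob, standing loose on the dish. Origin: centre of its underside. Leave alone.
- egg_ring: Green silicone egg ring, 100 mm across, 16 mm high, loose on the counter in front of the processor, to the right or left of the lever. Origin: centre of its underside. Leave alone.
- garlic_press: Steel garlic press, 175 mm long (x), 60 mm wide, 34 mm high, loose on the counter in front of the processor, on the other side of the lever from the egg ring. Origin: middle of its underside. Leave alone.
- slicing_disc: Steel slicing disc with black hub, 136 mm across, 34 mm high, loose on the counter to the left of the processor. Origin: centre of its underside. Leave alone.

How it is judged (in metres and radians):
On the way, in this order (a step that is already met when the one before it is completed fails the run):
1. the wheel stands on the orange mark, let go and at rest (value of joint speed_wheel between 1.32 and 1.48 rad and contact force between the fingers and anything else below 0.2 N and velocity of joint speed_wheel between -0.05 and 0.05 rad/s), for 0.2 s.
2. the pulse lever is fully down (0.2 rad or more of 0.25) for 0.9 s with the wheel on the mark (value of joint speed_wheel between 1.32 and 1.48 rad and value of joint pulse_lever above 0.2 rad), for 0.9 s.
At the end, for the whole second after the job is handed in: The wheel stands on the orange mark (joint 1.32 to 1.48, about 4.5 degrees either way), the pulse lever is back up (below 0.03), the butter lid is still on its dish and no loose thing has moved more than 20 mm (value of joint speed_wheel between 1.32 and 1.48 rad and value of joint pulse_lever below 0.03 rad and distance of each of butter_dish, egg_ring, garlic_press, slicing_disc from where it was at the start of the episode below 0.02 m and distance between butter_lid and butter_dish below 0.022 m); the robot touches nothing.
It fails at once if the machine is pulsed (lever more than 0.12 down) with the wheel off the orange mark (value of joint pulse_lever above 0.12 rad and not (value of joint speed_wheel between 1.32 and 1.48 rad)).
It fails at once if the bowl is bumped (more than 5 N) (contact force between work_bowl and the arm above 5 N or contact force between work_bowl and the fingers above 5 N).
It fails at once if something loose on the counter is shifted more than 40 mm or the butter lid comes off (distance of any of butter_dish, egg_ring, garlic_press, slicing_disc from where it was at the start of the episode above 0.04 m or distance between butter_lid and butter_dish above 0.03 m).
It also fails if it takes over 51 s, if anything falls off the work surface, if the arm or the gripper's body presses on something with over 40 N, if the wrist force passes 120 N, or if a joint passes its speed limit or range.

## Working session

There is one attempt and no reset: what is moved stays moved. The work goes in short steps, Python scripts to look and compute and a shell command to move; the robot and the scene stay as the last step left them, time stands still between calls to the robot, and variables do not carry over. Pictures are saved under pics/ and viewed, at most 10 in all, crops included, and the job is handed in when it is done.

```bash
mkdir -p pics
cat > h.py <<'E'
import numpy as np, cv2
from cell import env
def cam(n):
    c=env.read_camera(n); c['R']=cv2.Rodrigues(np.array(c['rvec'],float))[0]; return c
def save(c,name,crop=None):
    f=c['frame'][...,::-1]
    if crop: r0,r1,c0,c1,s=crop; f=cv2.resize(f[r0:r1,c0:c1],None,fx=s,fy=s)
    cv2.imwrite('pics/'+name,f)
def plane(c,uv,z):
    K,R,t=c['K'],c['R'],np.array(c['tvec']).ravel()
    uv=np.atleast_2d(uv).astype(float)
    d=(R.T@np.linalg.inv(K)@np.c_[uv,np.ones(len(uv))].T).T
    o=-R.T@t
    return o+d*((z-o[2])/d[:,2])[:,None]
def cloud(c):
    z=c['z_map']; v,u=np.indices(z.shape)
    p=np.stack([(u-c['K'][0,2])/c['K'][0,0]*z,(v-c['K'][1,2])/c['K'][1,1]*z,z],-1)
    return (p-np.array(c['tvec']).ravel())@c['R']
def proj(c,P):
    return cv2.projectPoints(np.atleast_2d(P).astype(float),np.array(c['rvec'],float),np.array(c['tvec'],float),np.array(c['K'],float),None)[0][:,0]
E
python3 - <<'E'
from h import *
a=cam('top');b=cam('scene')
cv2.imwrite('pics/a.png',np.vstack([a['frame'],b['frame']])[...,::-1][:, :]) if 0 else None
save(a,'top.png');save(b,'scene.png')
P=cloud(a)
print(env.get_obs(),env.grip_point_offset)
h=P[...,2]; m=(h>.085)&(h<.0925)&(a['z_map']>0)
print(m.sum(),P[m].min(0),P[m].max(0))
E
```

```text
{'time_s': 0.1, 'qpos': array([-70.98384999,  18.43679757,  -4.0164532 ,  83.16817043,
         1.29510199,  78.53970364,  -3.25925999]), 'joint_velocities': array([ 0.00261588, -0.16577269,  0.14053285, -0.20917323, -0.016629  ,
        0.05157818, -0.08798285]), 'effort': array([ 1.88231625e-04, -4.92571700e+01, -4.05665673e-01, -3.13396955e+01,
       -6.41149934e-02,  3.95936274e-02,  9.24561846e-05]), 'tool_pos': array([0.20299116, 0.61697332, 0.22154623]), 'tool_rot': array([-1.79900569e+02,  5.18838899e-03,  1.61795090e+02]), 'force': array([-0.18143078, -0.18988259, -0.3658163 ]), 'wrist_torque': array([-0.03885152,  0.00928017,  0.05108749]), 'grasp_force': 0.0, 'grip_width': 0.08695254833652803} 0.0187
3502 [ 0.49500237 -0.83417022  0.08500047] [0.94156343 0.83727611 0.09249761]
```

View pics/top.png

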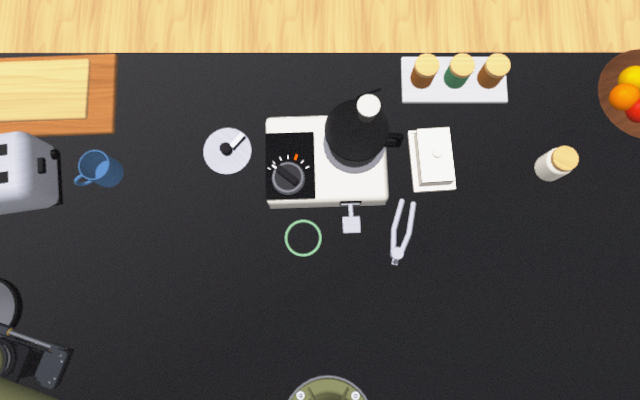

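View pics/scene.png

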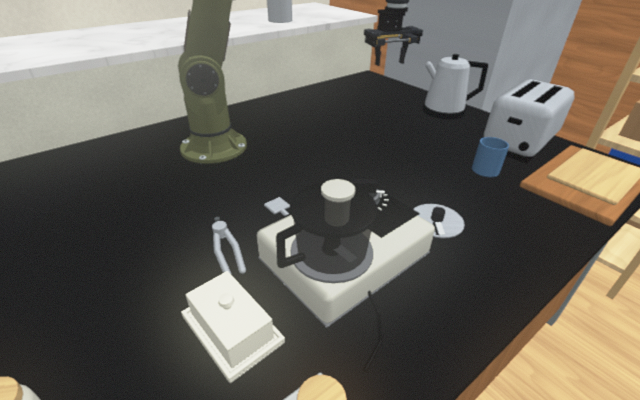

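Top view: processor spans about (265–388, 115–208), wheel at (289,178), orange mark (296,157), lever pad (351,225), egg ring (303,238) left of the lever, press (402,235) right. The scene view agrees.

Run:
```python
from h import *
c=cam('top');P=cloud(c);h=P[...,2]
roi=np.zeros(h.shape,bool);roi[105:245,255:400]=1
m=roi&(h>.084)&(h<.099)
xy=P[m][:,:2]
m2=cv2.morphologyEx(m.astype(np.uint8),cv2.MORPH_OPEN,np.ones((3,3)))>0
q=P[m2][:,:2].astype(np.float32)
print('rect',cv2.minAreaRect(q),np.median(h[m]))
g=c['frame'].astype(int)
# lever pad: bright below base
mp=roi&(h>.068)&(h<.085);mp[:212]=0
print('pad',mp.sum(),P[mp].mean(0),cv2.minAreaRect(P[mp][:,:2].astype(np.float32)))
o=roi&(g[...,0]>180)&(g[...,1]>50)&(g[...,1]<140)&(g[...,2]<80)
v,u=np.nonzero(o);print('orange',o.sum(),u.mean(),v.mean(),plane(c,[u.mean(),v.mean()],.095))
mb=roi&(h>.125)&(h<.15);mb[:,315:]=0;mb[:160]=0
print('bar',mb.sum(),P[mb].mean(0),cv2.minAreaRect(P[mb][:,:2].astype(np.float32)))
md=roi&(h>.104)&(h<.15);md[:,315:]=0
print('disc',md.sum(),cv2.minEnclosingCircle(P[md][:,:2].astype(np.float32)))
for n,z,r in [('ring',.016,(215,262,278,328))]:
    G=(g[...,1]>g[...,0]+25);k=np.zeros(h.shape,bool);k[r[0]:r[1],r[2]:r[3]]=1
    v,u=np.nonzero(G&k);print(n,plane(c,[u.mean(),v.mean()],z))
save(c,'c.png',(105,265,250,410,5*.75))
```

```text
rect ((0.6741093993186951, 0.006060615181922913), (0.23645202815532684, 0.3167092502117157), 0.793014407157898) 0.09279328444982679
pad 325 [ 0.50182936 -0.05991501  0.07869495] ((0.5054470896720886, -0.06003238633275032), (0.044361263513565063, 0.05587571859359741), 89.5824966430664)
orange 17 295.4117647058824 156.64705882352942 [[0.67618931 0.08644347 0.095     ]]
bar 190 [0.61532332 0.10263287 0.14067371] ((0.6170921921730042, 0.10312796384096146), (0.06401006877422333, 0.018013497814536095), 51.6414794921875)
disc 785 ((0.6206337809562683, 0.10779857635498047), 0.04675910249352455)
ring [[0.47234086 0.06863765 0.016     ]]
```

View pics/c.png

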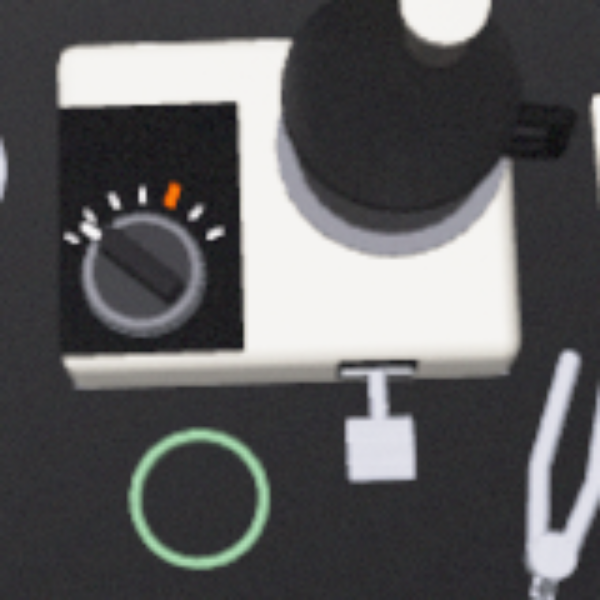

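Bar at (0.616, 0.1025), bearing about 52°, and processor yaw is about 1°. The wheel is therefore near 0.17 rad. I'll move over it and turn the tool in line with the bar.

```bash
R='x'; 
python3 -m creep '{"translation":[[-0.5,-0.325,0],[-0.5,-0.325,0],[-0.5,-0.325,0],[-0.5,-0.325,0],[-0.5,-0.325,0]],"turn":[[0,0,0],[0,0,0],[0,0,0],[0,0,0],[0,0,0]],"grip":[1,1,1,1,1]}' 10
python3 -m creep '{"translation":[[-0.5,-0.325,0],[-0.5,-0.325,0],[-0.5,-0.325,0],[-0.5,-0.325,0],[-0.5,-0.325,0]],"turn":[[0,0,0],[0,0,0],[0,0,0],[0,0,0],[0,0,0]],"grip":[1,1,1,1,1]}'
python3 -m creep '{"translation":[[-0.5,-0.325,0],[-0.5,-0.325,0],[-0.5,-0.325,0],[-0.4,-0.25,0],[0,0,0]],"turn":[[0,0,0],[0,0,0],[0,0,0],[0,0,0],[0,0,0]],"grip":[1,1,1,1,1]}'
python3 -m creep '{"translation":[[0,0,0],[0,0,0],[0,0,0],[0,0,0]],"turn":[[0,0,-0.055],[0,0,-0.055],[0,0,-0.055],[0,0,-0.055]],"grip":[1,1,1,1]}'
python3 -m creep '{"translation":[[0,0,0],[0,0,0],[0,0,0],[0,0,0]],"turn":[[0,0,-0.055],[0,0,-0.055],[0,0,-0.055],[0,0,0]],"grip":[1,1,1,1]}'
```

```text
time_s: 0.78
tool_pos: [0.3533, 0.43, 0.2224]
tool_rot: [-180.0, -0.0, 161.8]
force: [0.3, 0.1, -0.5]
grip_width: 0.087
grasp_force: 0.0
time_s: 1.4
tool_pos: [0.5025, 0.2442, 0.2225]
tool_rot: [180.0, -0.0, 161.8]
force: [0.2, 0.7, -0.4]
grip_width: 0.0868
grasp_force: 0.0
time_s: 2.02
tool_pos: [0.6168, 0.1005, 0.222]
tool_rot: [-179.9, 0.0, 161.4]
force: [-0.4, -0.5, 0.0]
grip_width: 0.0867
grasp_force: 0.0
time_s: 2.52
tool_pos: [0.6148, 0.1066, 0.2223]
tool_rot: [179.9, -0.0, -158.2]
force: [0.9, 0.4, 0.3]
grip_width: 0.0869
grasp_force: 0.0
time_s: 3.02
tool_pos: [0.6149, 0.1063, 0.2224]
tool_rot: [179.9, 0.0, -128.9]
force: [0.2, -0.1, 0.6]
grip_width: 0.0869
grasp_force: 0.0
```

Run:
```python
from h import *
c=cam('wrist');P=cloud(c);h=P[...,2]
near=np.hypot(P[...,0]-.617,P[...,1]-.1025)<.05
m=near&(h>.138)&(h<.146)
m=cv2.morphologyEx(m.astype(np.uint8),cv2.MORPH_OPEN,np.ones((3,3)))>0
print(m.sum(),cv2.minAreaRect(P[m][:,:2].astype(np.float32)))
g=c['frame'].astype(int)
o=(g[...,0]>180)&(g[...,1]>50)&(g[...,1]<150)&(g[...,2]<90)
v,u=np.nonzero(o); 
if len(u): print('orange',len(u),plane(c,[u.mean(),v.mean()],.095))
b=(g.min(-1)>170)
n,l,s,ce=cv2.connectedComponentsWithStats(b.astype(np.uint8))
for i in range(1,n):
  if s[i,4]>20: print(s[i],plane(c,ce[i],.095)[0].round(4),plane(c,ce[i],.110)[0].round(4))
save(c,'w.png')
```

```text
1529 ((0.6167921423912048, 0.10384076088666916), (0.06368593871593475, 0.016962435096502304), 51.9918212890625)
orange 107 [[0.67480198 0.08539995 0.095     ]]
[   79     0   313   242 20478] [ 0.6274 -0.017   0.095 ] [ 0.6246 -0.0132  0.11  ]
[252   0  15  10 101] [ 0.5515 -0.0487  0.095 ] [ 0.5526 -0.0433  0.11  ]
[250 168  11   7  42] [0.6478 0.0553 0.095 ] [0.6439 0.0553 0.11  ]
[247 190  11   4  38] [0.6628 0.0688 0.095 ] [0.6582 0.0681 0.11  ]
[265 224   8   8  36] [0.6748 0.1061 0.095 ] [0.6696 0.1035 0.11  ]
[282 235   6   7  27] [0.6697 0.1252 0.095 ] [0.6647 0.1216 0.11  ]
[ 298  275   82   23 1352] [0.6612 0.2023 0.095 ] [0.6567 0.1947 0.11  ]
[212 277  44  32 839] [0.7544 0.1407 0.095 ] [0.745  0.1363 0.11  ]
```

View pics/w.png

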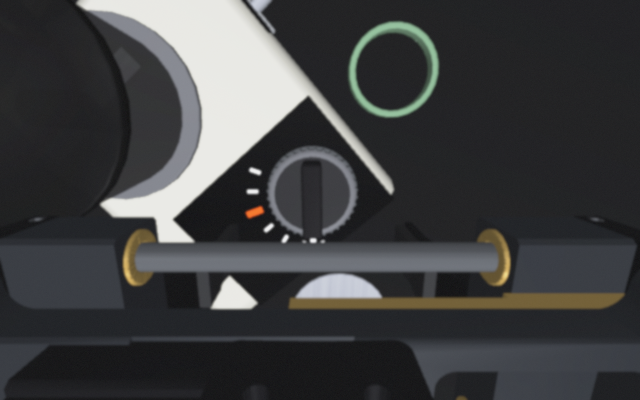

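The wrist view is clear. The bar is centred at (312,200), the orange mark is at (255,212) and the bowl is at left. Bar centre is (0.6168, 0.1038) at 52°, and the orange mark bears −17.7° at 60.9 mm, which matches the 60.5 mm given. Turn needed is about 69.7° clockwise. Descending.

```bash
python3 -m creep '{"translation":[[0.01,-0.04,0.3],[0,0,0.35],[0,0,0.35],[0,0,0.3],[0,0,0]],"turn":[[0,0,-0.005],[0,0,0],[0,0,0],[0,0,0],[0,0,0]],"grip":[1,1,1,1,1]}' 10
python3 -m creep '{"translation":[[0,0,0],[0,0,0],[0,0,0],[0,0,0],[0,0,0]],"turn":[[0,0,0],[0,0,0],[0,0,0],[0,0,0],[0,0,0]],"grip":[0.1,0.1,0.1,0.1,0.1]}' 15
```

```text
time_s: 3.7
tool_pos: [0.6157, 0.1025, 0.1164]
tool_rot: [179.8, -0.2, -128.1]
force: [0.8, 0.8, 0.7]
grip_width: 0.0869
grasp_force: 0.0
time_s: 4.32
tool_pos: [0.6177, 0.1023, 0.1188]
tool_rot: [-180.0, 0.0, -128.0]
force: [0.7, 0.4, -0.3]
grip_width: 0.0453
grasp_force: 0.0
```

```bash
python3 -m creep '{"translation":[[0,0,0],[0,0,0],[0,0,0],[0,0,0],[0,0,0]],"turn":[[0,0,0],[0,0,0],[0,0,0],[0,0,0],[0,0,0]],"grip":[0.1,0.1,0.1,0.1,0.1]}' 15
python3 -m creep '{"translation":[[0,0,0],[0,0,0],[0,0,0]],"turn":[[0,0,0],[0,0,0],[0,0,0]],"grip":[0.1,0.1,0.1]}' 15
```

```text
time_s: 4.95
tool_pos: [0.6171, 0.1027, 0.1185]
tool_rot: [179.9, -0.0, -128.0]
force: [-3.3, 1.5, 2.9]
grip_width: 0.0166
grasp_force: 15.0
time_s: 5.32
tool_pos: [0.6171, 0.1027, 0.1185]
tool_rot: [179.9, -0.0, -128.0]
force: [-4.7, 1.1, 2.0]
grip_width: 0.0168
grasp_force: 15.0
```

```bash
python3 -m creep '{"translation":[[0,0,0],[0,0,0],[0,0,0],[0,0,0],[0,0,0]],"turn":[[0,0,0.04],[0,0,0.04],[0,0,0.04],[0,0,0.04],[0,0,0.04]],"grip":[0.1,0.1,0.1,0.1,0.1]}' 20
python3 -m creep '{"translation":[[0,0,0],[0,0,0],[0,0,0],[0,0,0],[0,0,0]],"turn":[[0,0,0.04],[0,0,0.04],[0,0,0.04],[0,0,0.04],[0,0,0.027]],"grip":[0.1,0.1,0.1,0.1,0.1]}'
python3 -m creep '{"translation":[[0,0,0],[0,0,0],[0,0,0]],"turn":[[0,0,0],[0,0,0],[0,0,0]],"grip":[0.1,0.1,0.1]}'
```

```text
time_s: 5.95
tool_pos: [0.6166, 0.1035, 0.1185]
tool_rot: [179.9, -0.1, -164.2]
force: [-6.0, 3.4, 3.8]
grip_width: 0.0171
grasp_force: 20.0
time_s: 6.58
tool_pos: [0.6166, 0.1044, 0.1185]
tool_rot: [179.9, -0.1, 162.3]
force: [-5.7, 3.9, 2.5]
grip_width: 0.0172
grasp_force: 20.0
time_s: 6.95
tool_pos: [0.6166, 0.1044, 0.1185]
tool_rot: [179.9, -0.1, 162.4]
force: [-6.3, 4.4, 2.5]
grip_width: 0.0168
grasp_force: 20.0
```

At 162.4°, so the bar should bear −17.6°. Letting go, rising and checking.

```bash
python3 -m creep '{"translation":[[0,0,0],[0,0,0],[0,0,0],[0,0,0],[0,0,0]],"turn":[[0,0,0],[0,0,0],[0,0,0],[0,0,0],[0,0,0]],"grip":[0.9,0.9,0.9,0.9,0.9]}'
python3 -m creep '{"translation":[[0,0,-0.3],[0,0,-0.5],[0,0,-0.5],[0,0,0],[0,0,0]],"turn":[[0,0,0],[0,0,0],[0,0,0],[0,0,0],[0,0,0]],"grip":[0.9,0.9,0.9,0.9,0.9]}'
python3 - <<'E'
from h import *
print(env.get_obs()['tool_pos'])
c=cam('wrist');P=cloud(c);h=P[...,2]
m=(np.hypot(P[...,0]-.617,P[...,1]-.104)<.05)&(h>.138)&(h<.146)
m=cv2.morphologyEx(m.astype(np.uint8),cv2.MORPH_OPEN,np.ones((3,3)))>0
print(m.sum(),cv2.minAreaRect(P[m][:,:2].astype(np.float32)))
c=cam('top');save(c,'c2.png',(105,265,250,410,3.75))
E
```

```text
time_s: 7.58
tool_pos: [0.6178, 0.1021, 0.1186]
tool_rot: [180.0, 0.0, 162.3]
force: [0.2, -0.4, 0.2]
grip_width: 0.059
grasp_force: 0.0
time_s: 8.2
tool_pos: [0.6173, 0.1022, 0.222]
tool_rot: [-180.0, -0.0, 162.3]
force: [-0.8, -0.3, -0.6]
grip_width: 0.0784
grasp_force: 0.0
[0.61731771 0.10219543 0.22201269]
1521 ((0.6171143054962158, 0.10476504266262054), (0.016458434984087944, 0.06395954638719559), 72.03848266601562)
```

Run:
```python
from h import *
c=cam('wrist');save(c,'w2.png')
g=c['frame'].astype(int)
for n,k,z in [('orange',(g[...,0]>170)&(g[...,1]>50)&(g[...,1]<150)&(g[...,2]<90),.095),('white',g.min(-1)>165,.110)]:
  N,l,s,ce=cv2.connectedComponentsWithStats(k.astype(np.uint8))
  for i in range(1,N):
    p=plane(c,ce[i],z)[0]-[.6168,.1038,0]
    if s[i,4]>10 and .035<np.hypot(*p[:2])<.075: print(n,s[i,4],ce[i].round(1),np.hypot(*p[:2]).round(4),np.degrees(np.arctan2(p[1],p[0])).round(1))
```

```text
white 52 [376.9 201.8] 0.0544 65.3
white 52 [369.2 220.5] 0.0537 45.0
white 50 [280.7 234.4] 0.052 -60.0
white 47 [355.3 235. ] 0.0525 24.4
white 13 [299.4 240.6] 0.048 -39.0
white 20 [318.5 240.8] 0.0449 -16.9
```

View pics/w2.png

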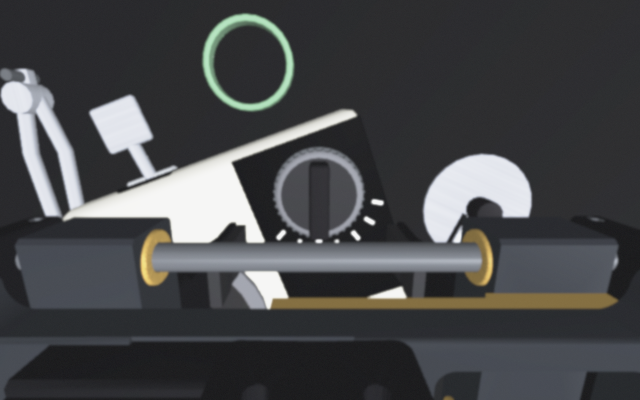

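The bar now bears −18.0°, against −17.7° for the orange mark, so the wheel is set and released. In the picture the bar at (318,200) lines up with the pointer. Next I move in front of the lever with the fingers shut.

```bash
python3 -m creep '{"translation":[[0.47,-0.15,0],[0.47,-0.15,0],[0.48,-0.15,0]],"turn":[[0,0,0],[0,0,0],[0,0,0]],"grip":[0,0,0]}'
python3 -m creep '{"translation":[[-0.2,-0.6,0],[-0.2,-0.6,0],[-0.216,-0.73,0],[0,0,0],[0,0,0]],"turn":[[0,0,0],[0,0,0],[0,0,0],[0,0,0],[0,0,0]],"grip":[0,0,0,0,0]}'
python3 - <<'E'
from h import *
c=cam('wrist');P=cloud(c);h=P[...,2]
m=(np.hypot(P[...,0]-.5,P[...,1]+.06)<.06)&(h>.07)&(h<.085)
print(m.sum(),P[m].mean(0) if m.any() else '',cv2.minAreaRect(P[m][:,:2].astype(np.float32)) if m.any() else '')
c=cam('top');P=cloud(c);h=P[...,2]
m=(np.hypot(P[...,0]-.617,P[...,1]-.104)<.05)&(h>.13)&(h<.15)
print('bar',m.sum(),cv2.minAreaRect(P[m][:,:2].astype(np.float32)))
save(c,'c3.png',(105,265,250,410,3.75))
o=env.get_obs();print(o['tool_pos'],o['tool_rot'],o['grip_width'])
E
```

```text
time_s: 8.72
tool_pos: [0.4967, 0.1023, 0.2213]
tool_rot: [-179.9, -0.1, 162.3]
force: [0.7, -0.4, 1.0]
grip_width: 0.056
grasp_force: 0.0
time_s: 9.35
tool_pos: [0.4982, -0.059, 0.2219]
tool_rot: [180.0, -0.1, 162.3]
force: [0.3, 1.2, 0.5]
grip_width: 0.007
grasp_force: 0.0
2106 [ 0.50227613 -0.05934323  0.07817853] ((0.5168860554695129, -0.05923400819301605), (0.07923314720392227, 0.046144984662532806), 1.0023244619369507)
bar 183 ((0.6165181398391724, 0.10357612371444702), (0.017174741253256798, 0.06403561681509018), 72.3940658569336)
[ 0.49844354 -0.05789118  0.22201893] [-1.79999900e+02 -5.87266006e-02  1.62480431e+02] 0.002396781077002706
```

View pics/c3.png

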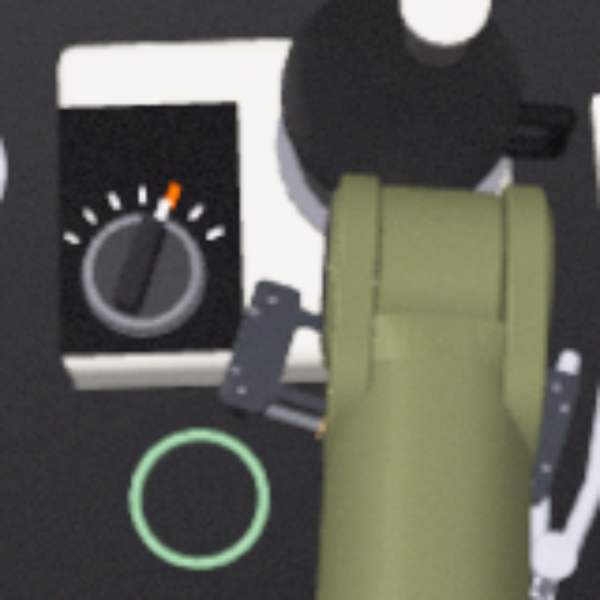

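The white pointer (163,210) stands on the orange mark (173,195), with the fingers off it. The pad centre is confirmed at (0.499, −0.059), so I press.

```bash
python3 -m creep '{"translation":[[0,0,0.4],[0,0,0.5],[0,0,0.5],[0,0,0.2],[0,0,0]],"turn":[[0,0,0],[0,0,0],[0,0,0],[0,0,0],[0,0,0]],"grip":[0,0,0,0,0]}'
python3 -m creep '{"translation":[[0,0,0.1],[0,0,0.1],[0,0,0.1],[0,0,0.06],[0,0,0]],"turn":[[0,0,0],[0,0,0],[0,0,0],[0,0,0],[0,0,0]],"grip":[0,0,0,0,0]}'
```

```text
time_s: 10.07
tool_pos: [0.4981, -0.0588, 0.094]
tool_rot: [-179.9, -0.1, 162.4]
force: [1.0, 0.3, 0.9]
grip_width: 0.0005
grasp_force: 0.0
time_s: 10.7
tool_pos: [0.4984, -0.0596, 0.0662]
tool_rot: [180.0, -0.0, 162.3]
force: [-3.1, 0.5, 6.7]
grip_width: 0.0003
grasp_force: 3.9
```

```bash
python3 -m creep '{"translation":[[0,0,0.04],[0,0,0.03],[0,0,0],[0,0,0],[0,0,0]],"turn":[[0,0,0],[0,0,0],[0,0,0],[0,0,0],[0,0,0]],"grip":[0,0,0,0,0]}'
```

```text
time_s: 11.32
tool_pos: [0.4987, -0.0596, 0.064]
tool_rot: [179.9, -0.1, 162.3]
force: [-13.1, 0.7, 31.1]
grip_width: 0.0005
grasp_force: 17.3
```

Force is 31 N at z = 64 mm, so the lever is on its stop. Hold about 1.4 s, then lift.

```bash
python3 -m creep '{"translation":[[0,0,0],[0,0,0],[0,0,0],[0,0,0],[0,0,0]],"turn":[[0,0,0],[0,0,0],[0,0,0],[0,0,0],[0,0,0]],"grip":[0,0,0,0,0]}'
python3 -m creep '{"translation":[[0,0,0],[0,0,0],[0,0,0],[0,0,0],[0,0,0]],"turn":[[0,0,0],[0,0,0],[0,0,0],[0,0,0],[0,0,0]],"grip":[0,0,0,0,0]}'
python3 -m creep '{"translation":[[0,0,-0.2],[0,0,-0.3],[0,0,-0.5],[0,0,-0.7],[0,0,-0.4]],"turn":[[0,0,0],[0,0,0],[0,0,0],[0,0,0],[0,0,0]],"grip":[0,0,0,0,0]}'
python3 -m creep '{"translation":[[0,0,0],[0,0,0],[0,0,0],[0,0,0]],"turn":[[0,0,0],[0,0,0],[0,0,0],[0,0,0]],"grip":[0,0,0,0]}'
python3 - <<'E'
from h import *
c=cam('wrist');P=cloud(c);h=P[...,2]
m=(np.hypot(P[...,0]-.5,P[...,1]+.06)<.025)&(h>.05)&(h<.09)
print('pad z',m.sum(),np.median(h[m]))
c=cam('top');P=cloud(c);h=P[...,2];g=c['frame'].astype(int)
m=(np.hypot(P[...,0]-.617,P[...,1]-.104)<.05)&(h>.13)&(h<.15)
print('bar',cv2.minAreaRect(P[m][:,:2].astype(np.float32)))
k=np.zeros(h.shape,bool);k[215:262,278:328]=1
v,u=np.nonzero((g[...,1]>g[...,0]+25)&k);print('ring',plane(c,[u.mean(),v.mean()],.016))
E
```

```text
time_s: 11.95
tool_pos: [0.4987, -0.0596, 0.064]
tool_rot: [179.9, -0.1, 162.3]
force: [-13.0, 1.0, 31.3]
grip_width: 0.0002
grasp_force: 17.3
time_s: 12.58
tool_pos: [0.4987, -0.0596, 0.064]
tool_rot: [179.9, -0.1, 162.3]
force: [-14.7, 0.7, 32.3]
grip_width: 0.0008
grasp_force: 17.3
time_s: 13.2
tool_pos: [0.4996, -0.0599, 0.231]
tool_rot: [179.9, 0.2, 162.3]
force: [1.0, -0.0, -0.3]
grip_width: 0.0006
grasp_force: 0.0
time_s: 13.7
tool_pos: [0.498, -0.0596, 0.2271]
tool_rot: [-180.0, -0.1, 162.3]
force: [0.5, 0.4, 0.4]
grip_width: 0.0004
grasp_force: 0.0
pad z 1686 0.07864506052171247
bar ((0.6173194050788879, 0.10344789922237396), (0.01727394014596939, 0.06453490257263184), 71.43873596191406)
ring [[0.47257657 0.06892783 0.016     ]]
```

The lever is back up (pad at 78.6 mm), the wheel is still on the mark and the ring hasn't moved.

```bash
python3 -c "
from cell import env
print(env.sign_off())"
```

```text
the job is handed in; nothing more can be done
None
```

I set the wheel on the orange mark and checked it with the hand off, held the pulse lever on its stop for over a second, saw it spring back up, and handed the job in at about 14 s; no verdict came back.

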